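Stock the torch into a first-aid case

TASK

Turn the kitting carousel until the ramp with the hand torch (the thick metal cylinder, not the thin penlight) faces you, then take the torch off its ramp and press it straight down into its bed in the open first-aid case, until both end clips have snapped back over its ends and it lies fully home, and let go. Either end of the torch may be at either side; leave all the other goods on the carousel, in the case and on the bench where they are.

Things in the scene. Friction and masses are not known exactly. Their poses are not given: they have to be found in the camera images.
- torch_mid (a point): hand torch: plain aluminium cylinder 28 mm thick, 130 mm long, about 140 g, both ends chamfered (6 mm along, 7 mm in radius). Point: its centre; x axis along the torch, at the start pointing down its ramp. It lies loose on the ramp, centre 25 mm off the ramp's floor, 86 mm above the bench; over the middle 50 mm of its length nothing is under or beside it, so grasp it there, across.
- carousel_base: round black foot of the carousel, 230 mm across and 15 mm high with its bearing, fixed to the bench. Origin on the carousel's axis at bench height; its -x axis points to the robot (within about 0.2 rad), z up.
- carousel: turntable: grey disc 320 mm across, top 27 mm above the bench. Turns either way without end (friction 0.12 N m, stays where left). Origin on its axis, 15 mm above the bench; z up, +x outward along the torch's ramp. Four white ramps slope down outward: torch at +x, penlight +y, gauze carton -x, saline bottle -y. A post 38 mm across at its cap stands at the centre, 161 mm above the bench.
- ramp_torch (a point): where the torch's centre lies on its ramp: 94 mm out from the carousel's axis along the carousel's +x, 86 mm above the bench; axes those of the carousel. The ramp is 56 mm wide, slopes down outward at 26 degrees from level, has two rails under each end part of the torch and a 26 mm high lip at its foot.
- post0 (a point): turning post 0 of the carousel: a plain upright aluminium pin 16 mm thick, its foot on the turntable 27 mm and its top 85 mm above the bench. This point lies on its axis 60 mm above the bench. It stands 140 mm from the carousel's axis, 45 degrees round (anticlockwise from above) from the torch's ramp.
- post1 (a point): turning post 1 of the carousel: a plain upright aluminium pin 16 mm thick, its foot on the turntable 27 mm and its top 85 mm above the bench. This point lies on its axis 60 mm above the bench. It stands 140 mm from the carousel's axis, 135 degrees round (anticlockwise from above) from the torch's ramp.
- post2 (a point): turning post 2 of the carousel: a plain upright aluminium pin 16 mm thick, its foot on the turntable 27 mm and its top 85 mm above the bench. This point lies on its axis 60 mm above the bench. It stands 140 mm from the carousel's axis, 225 degrees round (anticlockwise from above) from the torch's ramp.
- post3 (a point): turning post 3 of the carousel: a plain upright aluminium pin 16 mm thick, its foot on the turntable 27 mm and its top 85 mm above the bench. This point lies on its axis 60 mm above the bench. It stands 140 mm from the carousel's axis, 315 degrees round (anticlockwise from above) from the torch's ramp.
- case: open white first-aid case, fixed, 230 (x) by 340 (y) mm, rim 105 mm above the bench, grey tray floor 68 mm above it. Origin under its centre; z up. Blue latches on its -x side; the lid is thrown right back on its +x side, lower than the rim, its far edge on the bench. The torch's bed runs along its -x half; a 26 mm high partition at x = +34 mm parts off three compartments with other goods.
- torch_bed (a point): where the torch's centre lies when home: at x -38, y 0 of the case, 94 mm above the bench, 26 mm above the tray floor. Axes those of the case; the torch lies along y, either way round. V cradles (45 degree sides, 10 mm wide) at y -42 and +42 mm carry it and guide it sideways by up to 5 mm; between them all is clear 60 mm either side of the axis. A spring clip stands at each end.
- clip_a (a joint): spring clip at the -y end of the bed, rad: 0 upright and closed, positive outward; springs back. Its rolled nose (6 mm thick, 38 mm above the tray floor) overhangs the end of a torch that is home by 3 mm; a flared lip above it, top 116 mm above the bench, leads the torch in. A torch pressed straight down meets them 25 mm above home and opens each 3 mm (0.08 rad); this takes some 15 N in all.
- clip_b (a joint): the same for the clip at the +y end of the bed.
- penlight_mid (a point): centre of a penlight, a thin aluminium rod 14 mm by 116 mm, on its ramp of the carousel; to be left there.
- ramp_penlight (a point): where the penlight's centre lies on its ramp (point on the turntable).
- gauze_carton_mid (a point): centre of a white carton 100 by 46 by 30 mm with a green band on its ramp of the carousel; to be left there.
- ramp_gauze_carton (a point): where the gauze carton's centre lies on its ramp (point on the turntable).
- saline_bottle_mid (a point): centre of a plastic bottle 38 mm thick, 130 mm long, on its ramp of the carousel; to be left there.
- ramp_saline_bottle (a point): where the saline bottle's centre lies on its ramp (point on the turntable).
- plaster_carton_mid (a point): centre of a white carton 56 by 86 by 30 mm in the case's +y compartment; to be left alone.
- salve_tin_mid (a point): centre of a round tin 60 mm across, 22 mm high, in the case's middle compartment; to be left alone.
- dressing_carton_mid (a point): centre of a brown carton 60 by 70 by 24 mm in the case's -y compartment; to be left alone.
- pump_bottle_mid (a point): a white pump bottle 62 mm thick, 175 mm tall, on the bench behind carousel and case; the point is on its axis 60 mm up; to be left alone.
- tape_roll_mid (a point): centre of a roll of clear packing tape 100 mm across, 48 mm high, lying flat on the bench behind carousel and case; to be left alone.
There are look-alikes about, which are no part of the job. Leave any red look-alike of the part that bears gauze_carton_mid alone.

How it is judged:
On the way, in this order (a step that is already met when the one before it is completed fails the run):
1. the carousel is turned so that the torch's ramp faces the robot (within about 30 degrees) with the torch still on it (x of ramp_torch in the frame of carousel_base below -0.06 m and y of ramp_torch in the frame of carousel_base between -0.05 and 0.05 m and distance between torch_mid and ramp_torch below 0.03 m), for 0.2 s.
2. the torch is lifted clear of its ramp (distance between torch_mid and ramp_torch above 0.06 m), for 0.1 s.
At the end, for the whole second after the job is handed in: Torch at rest, let go, in its bed: centre within 4 mm along and across, at most 3 mm high, length within 0.08 rad of the bed's line, both clips closed (under 0.03 rad). Other goods on the carousel within 35 mm of their places on their ramps, those in the case and on the bench moved under 30 mm (x of torch_mid in the frame of torch_bed between -0.004 and 0.004 m and y of torch_mid in the frame of torch_bed between -0.004 and 0.004 m and z of torch_mid in the frame of torch_bed between -0.004 and 0.003 m and angle between the x axis of torch_mid and the y axis of case, either way round below 0.08 rad and value of joint each of clip_a, clip_b below 0.03 rad and linear speed of torch below 0.02 m/s and not (distance between penlight_mid and ramp_penlight above 0.035 m) and not (distance between gauze_carton_mid and ramp_gauze_carton above 0.035 m) and not (distance between saline_bottle_mid and ramp_saline_bottle above 0.035 m)); the robot touches nothing.
It fails at once if the penlight, gauze carton or saline bottle is shifted on its ramp by more than 35 mm or taken off it (distance between penlight_mid and ramp_penlight above 0.035 m or distance between gauze_carton_mid and ramp_gauze_carton above 0.035 m or distance between saline_bottle_mid and ramp_saline_bottle above 0.035 m).
It fails at once if one of the other goods in the case is shifted by more than 30 mm (distance of any of plaster_carton_mid, salve_tin_mid, dressing_carton_mid from where it was at the start of the episode above 0.03 m).
It fails at once if the pump bottle or the tape roll is shifted by more than 30 mm (distance of any of pump_bottle_mid, tape_roll_mid from where it was at the start of the episode above 0.03 m).
It also fails if it takes over 67 s, if anything falls off the work surface, if the arm or the gripper's body presses on something with over 40 N, if the wrist force passes 120 N, or if a joint passes its speed limit or range.

ROBOT

A 7-joint arm with a two-finger parallel gripper is mounted at the origin on the work surface. World frame = base frame: x ahead of the robot, y to its left, z up, the work surface at z = 0. Lengths are in m, angles in rad, forces in N, time in s.
With the tool pointing down it reaches from about 0.425 to 0.925 m from the base axis. Payload 6.8 kg.
Tool frame: the origin (TCP) lies midway between the tips of the shut fingers; the grasp point (between the pads) lies 19 mm behind it; x points along the fingers, y is the direction in which the jaws open and shut, and the axes are right-handed (so a half turn about x gives the same grasp; the last joint's range is limited). The gripper opens to 85 mm and grips with 20 to 120 N. Pads are 22 mm wide; open, the fingers measure 114 mm over their backs; the gripper's body (76 mm by 85 mm) begins 54 mm behind the grasp point. The pads swing forward as they close: fully open they stand 13 mm farther back than shut.
Start: joints at [1.03, 0.477, 0.022, 1.555, -0.011, 1.109, -0.083], TCP at [0.283, -0.613, 0.231] pointing down, gripper open.
Joint ranges: [-2.96, 2.96], [-0.34, 2.1], [-1.41, 1.46], [0.24, 2.44], [-1.37, 4.51], [0.17, 1.92], [-2.96, 2.96]. Speed limits (rad/s): [2.39, 2.39, 3.14, 3.14, 3.14, 3.14, 3.14].

INTERFACE

Orientations are given as a rotation vector (axis times angle).
In Python, from bench import r gives the robot as it stands.
- The arm moves only by the tool carry_out, never from a script. Its argument "targets" is one flat list of numbers, 7 for each row, row after row: the finger opening in m, from 0 to 0.0854, then the shift along the tool's x, y, z in m, then the turn, a rotation vector about the tool's x, y, z in units of 5 degrees (1.0 is 5 degrees). A call has 1 to 12 rows; each row is the pose to reach, as a shift and turn from the pose measured when the call began, along the tool's axes at that moment; what a row does not reach only later rows make up. A row lasts 1/8 s, in which the tool goes at most 62.5 mm and 10.7 degrees, less where a joint would pass 70% of its speed; a pose out of reach is approached as far as the arm can. A call with a gripper value outside its range is refused whole. The fingers move at their own pace and stop on an object; "squeeze" is the grip in N (left out, the last holds). Time passes only in rows, so rows that repeat a pose let the fingers close. It gives the time, the measured TCP pose, the force and the opening at its end, in the units of the state.
- r.get_obs(): the state, without advancing time (a new reading comes with each control period).
- r.grab_frame(name): name is "side" or "top"; returns the picture (420x560x3 uint8, blue, green, red); there is no depth.
- r.camera_info(name): a dict with "fx", "fy", "cx", "cy" (pixels), "D" ([k1, k2, p1, p2, k3] as OpenCV has them; the pictures are not rectified), "xyz" and "orientation" of the camera in the world. Camera axes: x right, y up, looking along -z (the intrinsics and any distortion apply to the point x, -y, -z); pixel columns grow to the right and rows downward; lengths in m; the calibration is good to about 2 mm. A picture is of the moment at which its call begins. camera_info takes no time and is no camera call.
- r.hand_in(): hands the job in, once; it reports no verdict.
The state is a dict: "clock": time; "joints": joint angles; "qvel": joint speeds; "tau": joint torques, N m; "tcp_pos": TCP position; "orientation": TCP orientation; "contact_force": force on the tool from outside, world axes, zero at the start; "moment": the same for the moment, N m; "grip_width": finger opening in m.
Only numpy, scipy, OpenCV 4.12 (cv2) and the standard library are available. Lean on these libraries where they do the work, as an engineer would, in place of code of your own. Each camera call takes 0.05 s, during which the arm holds its last target. There are 200 camera calls.

## Working session

There is one attempt and no reset: what is moved stays moved. The work goes in short steps, Python scripts to look and compute and a tool call to move; the robot and the scene stay as the last step left them, time stands still between calls to the robot, and variables do not carry over. Pictures are saved under pics/ and viewed, about 8 in all and at most 12, crops included, and the job is handed in when it is done.

Besides the shell and the picture viewer there is one more tool, called after "Call:" in YAML: its name, and indented under it one key for each argument. carry_out: Moves the arm, as the interface text tells. Its arguments: {"type":"object","properties":{"targets":{"type":"array","items":{"type":"number"}},"squeeze":{"type":"number"}},"required":["targets"]}

```bash
mkdir -p pics; ls
cat > h.py <<'E'
import numpy as np, cv2
from scipy.spatial.transform import Rotation as R
from bench import r
def cam(n):
    c=r.camera_info(n); K=np.array([[c['fx'],0,c['cx']],[0,c['fy'],c['cy']],[0,0,1.]])
    o=np.array(c['orientation']).ravel()
    Rm=R.from_rotvec(o).as_matrix() if o.size==3 else (R.from_quat(o).as_matrix() if o.size==4 else o.reshape(3,3))
    return K,np.array(c['D'],float),np.array(c['xyz']),Rm@np.diag([1,-1,-1.])
def ray(n,uv):
    K,D,t,M=cam(n); p=cv2.undistortPoints(np.array(uv,float).reshape(-1,1,2),K,D).reshape(-1,2)
    return t,np.c_[p,np.ones(len(p))]@M.T
def at_z(n,uv,z):
    t,d=ray(n,uv); return t+d*((z-t[2])/d[:,2])[:,None]
def proj(n,X):
    K,D,t,M=cam(n); X=np.array(X,float).reshape(-1,3)
    return cv2.projectPoints((X-t)@M,np.zeros(3),np.zeros(3),K,D)[0].reshape(-1,2)
E
python3 - <<'E'
from h import *
for n in('side','top'):
    cv2.imwrite(f'pics/{n}0.png',r.grab_frame(n)); print(r.camera_info(n))
print(r.get_obs())
E
```

```text
pics
{'fx': 430.5455250315404, 'fy': 430.5455250315404, 'cx': 276.8595022385086, 'cy': 207.806386314624, 'D': array([-0.08278677,  0.        ,  0.        ,  0.        ,  0.        ]), 'xyz': array([0.07513897, 0.47898037, 0.74286957]), 'orientation': array([ 0.34924456, -0.97590494, -2.29361953])}
{'fx': 431.58474112006877, 'fy': 431.58474112006877, 'cx': 284.15216551516187, 'cy': 213.12127060821962, 'D': array([-0.04485959,  0.        ,  0.        ,  0.        ,  0.        ]), 'xyz': array([ 0.36784637, -0.02315207,  1.21633228]), 'orientation': array([ 0.10232933, -0.10068555, -1.55573554])}
{'clock': 0.1, 'joints': array([ 1.02989789,  0.47773174,  0.02234885,  1.5563904 , -0.01150522,
        1.10930341, -0.08309382]), 'qvel': array([-2.16497258e-03, -4.88618073e-04, -5.83314706e-05, -2.86153430e-03,
       -7.64022388e-04,  1.23915275e-03, -6.13892422e-04]), 'tau': array([ 5.02048148e-03, -5.97758925e+01,  1.61406610e+00, -2.81952059e+01,
        1.28514622e-02,  5.04953787e-03,  2.23697958e-05]), 'tcp_pos': array([ 0.28285568, -0.61226265,  0.2303975 ]), 'orientation': array([ 1.98222279,  0.4375607 , -1.9832083 ]), 'contact_force': array([0.26606044, 0.30719453, 0.45108801]), 'moment': array([-0.04523755, -0.00519579, -0.02506899]), 'grip_width': 0.08568752496606806}
```

View pics/top0.png

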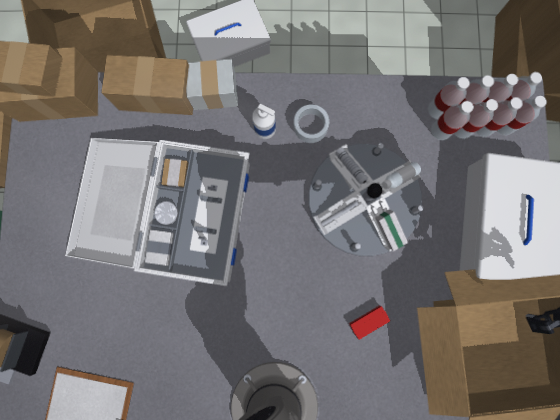

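View pics/side0.png

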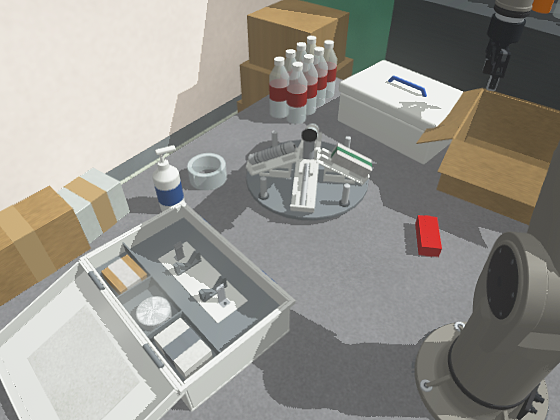

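Run:
```python
from h import *
im=cv2.imread('pics/top0.png')
a=cv2.resize(im[130:265,300:435],(560,560),interpolation=cv2.INTER_CUBIC)
b=cv2.resize(im[130:290,130:260],(455,560),interpolation=cv2.INTER_CUBIC)
cv2.imwrite('pics/zoom.png',np.hstack([a,b])[:, :])
c=np.hstack([a,b]); cv2.imwrite('pics/zoom.png',cv2.resize(c,(800,int(560*800/c.shape[1]))))
print(c.shape)
for p,z in [((375,190),.161),((377,149),.085),((417,209),.085),((355,246),.085),((318,184),.085)]: print(p,at_z('top',p,z))
```

```text
(560, 1015, 3)
(375, 190) [[ 0.56613462 -0.24647996  0.161     ]]
(377, 149) [[ 0.69316363 -0.26984334  0.085     ]]
(417, 209) [[ 0.53066966 -0.37396538  0.085     ]]
(355, 246) [[ 0.43059836 -0.20782282  0.085     ]]
(318, 184) [[ 0.59464231 -0.11033304  0.085     ]]
```

View pics/zoom.png

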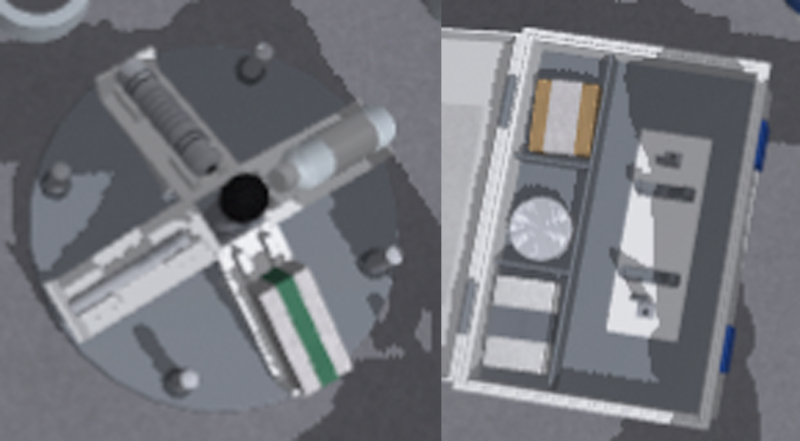

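```bash
cat > fit.py <<'E'
from h import *
from scipy.optimize import least_squares
def rz(a): return np.array([[np.cos(a),-np.sin(a)],[np.sin(a),np.cos(a)]])
def fit(n,pix,mod,z,x0):
    P=at_z(n,pix,z)[:,:2]; mod=np.array(mod,float)
    s=least_squares(lambda q:(mod@rz(q[2]).T+q[:2]-P).ravel(),x0)
    print(s.x,'deg',np.degrees(s.x[2]),'res mm',(s.fun*1e3).round(1)); return s.x
E
python3 - <<'E'
from fit import *
a=np.radians([45,135,225,315]); m=.14*np.c_[np.cos(a),np.sin(a)]
c=fit('top',[(319,183.5),(358.1,246.2),(420.2,208.3),(381.1,145.3)],m,.085,[.56,-.24,.5])
k=fit('top',[(159.2,140.9),(249.1,153.6),(228.1,284),(134.9,269.5)],[(.115,-.17),(-.115,-.17),(-.115,.17),(.115,.17)],.105,[.5,.2,1.5])
bed=np.r_[rz(k[2])@[-.038,0]+k[:2],.094]; print('bed',bed)
# overlay check on both views
def tr(q,p): p=np.array(p,float).reshape(-1,3); return np.c_[p[:,:2]@rz(q[2]).T+q[:2],p[:,2]]
for n in('top','side'):
    im=cv2.resize(cv2.imread(f'pics/{n}0.png'),None,fx=2,fy=2)
    pts=[tr(c,[[x,y,.085] for x,y in m]),tr(c,[[0,0,.161],[.094,0,.086]]),tr(k,[(s*.115,t*.17,.105) for s in(-1,1) for t in(-1,1)]),tr(k,[(-.038,y,.116) for y in(-.068,.068)]+[(-.038,0,.068),(-.038,.042,.08),(-.038,-.042,.08)])]
    for g,col in zip(pts,[(0,0,255),(255,0,255),(0,255,0),(0,255,255)]):
        for u in proj(n,g): cv2.drawMarker(im,tuple(int(v) for v in (u+.5)*2),col,cv2.MARKER_CROSS,10,1)
    cv2.imwrite(f'pics/ov_{n}.png',im[240:600,240:880] if n=='top' else im[200:800,0:800])
E
```

```text
[ 0.56563304 -0.24818592  0.5529093 ] deg 31.67936952866961 res mm [ 1.9  1.  -0.8  0.   0.7 -1.8 -1.8  0.7]
[0.5158033  0.21711987 1.43723676] deg 82.34760064128157 res mm [-3.1 -6.4 -1.3  6.8  3.3  6.4  1.  -6.8]
bed [0.51074311 0.17945829 0.094     ]
```

View pics/ov_side.png

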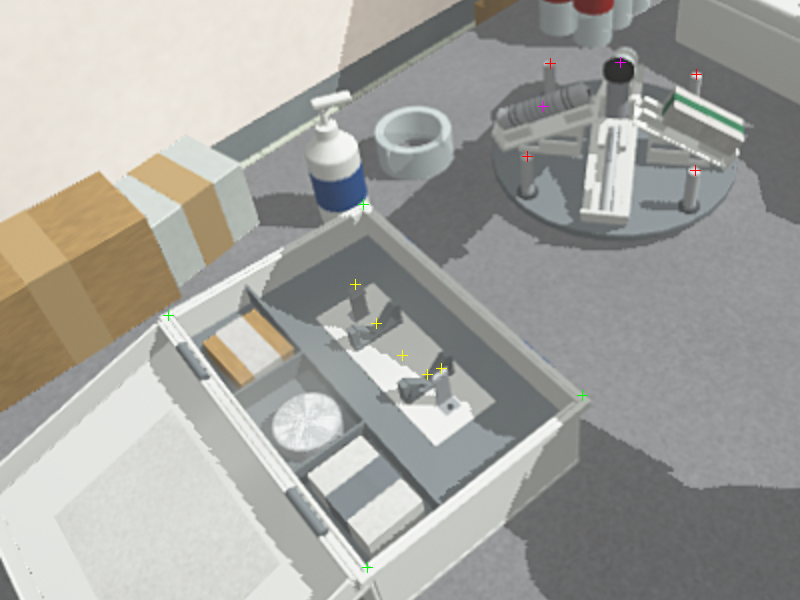

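View pics/ov_top.png

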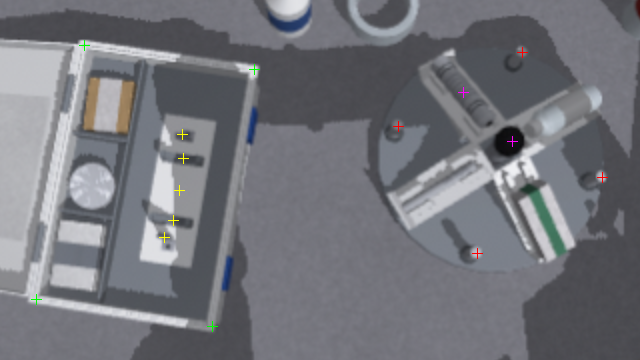

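```bash
cat >> h.py <<'E'
def rows(W,Rt=None,g=0.0,nd=3):
    """world TCP targets (+ world rotation matrices) -> tool-relative rows"""
    o=r.get_obs(); M=R.from_rotvec(o['orientation']).as_matrix()
    for i,w in enumerate(W):
        d=M.T@(np.array(w)-o['tcp_pos']); t=np.zeros(3) if Rt is None else R.from_matrix(M.T@Rt[i]).as_rotvec()/np.radians(5)
        print([g]+[float(v) for v in d.round(nd)]+[float(v) for v in t.round(2)],end=',\n')
E
python3 - <<'E'
from h import *
o=r.get_obs(); print(R.from_rotvec(o['orientation']).as_matrix().round(3))
C=np.array([.5656,-.2482]); p=lambda a,z:np.r_[C+.14*np.array([np.cos(np.radians(a)),np.sin(np.radians(a))]),z]
rows([[.40,-.50,.23],[.5,-.43,.23],p(-32,.23),p(-32,.23),p(-32,.15),p(-32,.065),p(-32,.065)])
a=cv2.imread('pics/top0.png')[160:265,180:240]; b=cv2.imread('pics/side0.png')[225:325,150:260]
cv2.imwrite('pics/bed.png',np.hstack([cv2.resize(a,(320,560),interpolation=cv2.INTER_CUBIC),cv2.resize(b,(480,560*1),interpolation=cv2.INTER_CUBIC)]))
E
```

```text
[[-0.001  0.419 -0.908]
 [ 0.001 -0.908 -0.419]
 [-1.    -0.002  0.   ]]
[0.0, 0.0, -0.053, -0.153, 0.0, 0.0, 0.0],
[0.0, 0.0, -0.074, -0.274, 0.0, 0.0, 0.0],
[0.0, 0.0, -0.095, -0.486, 0.0, 0.0, 0.0],
[0.0, 0.0, -0.095, -0.486, 0.0, 0.0, 0.0],
[0.0, 0.08, -0.095, -0.486, 0.0, 0.0, 0.0],
[0.0, 0.165, -0.094, -0.486, 0.0, 0.0, 0.0],
[0.0, 0.165, -0.094, -0.486, 0.0, 0.0, 0.0],
```

View pics/bed.png

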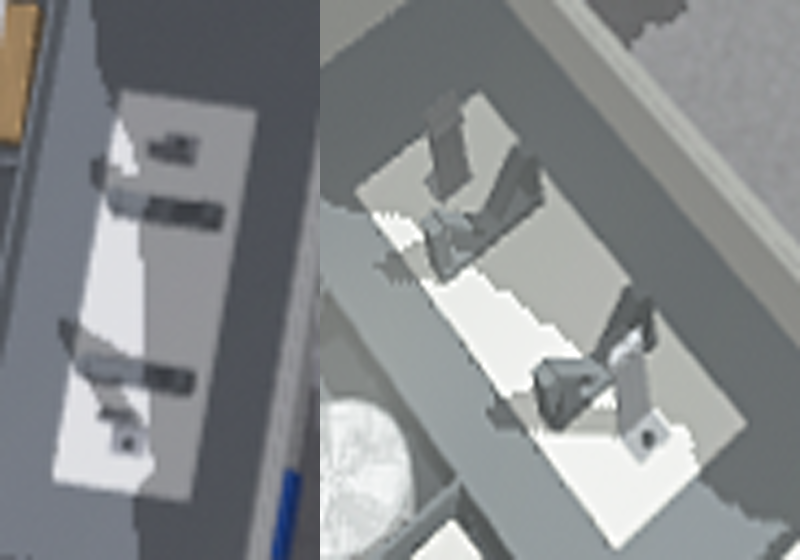

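Run:
```python
from fit import *
T=lambda L:[(180+(u+.5)/5.3333-.5,160+(v+.5)/5.3333-.5) for u,v in L]
S=lambda L:[(150+(u-320+.5)/4.3636-.5,225+(v+.5)/5.6-.5) for u,v in L]
for z in(.068,.070):
  for n,L in(('top',T([(118,90),(257,108),(190,500),(52,482)])),('side',S([(355,190),(480,92),(745,422),(615,548)]))):
    P=at_z(n,L,z)[:,:2]; e=P[[0,1]].mean(0)-P[[2,3]].mean(0); f=P[1]-P[0]+P[2]-P[3]
    print(n,z,P.mean(0).round(4),'len',np.linalg.norm(e).round(4),'wid',(np.linalg.norm(f)/2).round(4),'ang long',np.degrees(np.arctan2(e[1],e[0])).round(2),'ang wide+90',np.degrees(np.arctan2(f[1],f[0])).round(2)+90)
# clips top: triangulate
def tri(a,b):
    t1,d1=ray('top',[a]);t2,d2=ray('side',[b]);d1=d1[0];d2=d2[0]
    s=np.linalg.lstsq(np.c_[d1,-d2],t2-t1,rcond=None)[0]; p,q=t1+s[0]*d1,t2+s[1]*d2; return ((p+q)/2).round(4),np.linalg.norm(p-q).round(4)
print(tri(T([(182,138)])[0],S([(446,98)])[0]), tri(T([(128,440)])[0],S([(648,435)])[0]))
print('clips at .112',at_z('top',T([(180,147),(125,432)]),.112))
```

```text
top 0.068 [0.511 0.182] len 0.2012 wid 0.0708 ang long -7.59 ang wide+90 -6.689999999999998
side 0.068 [0.5099 0.1817] len 0.1996 wid 0.07 ang long -8.17 ang wide+90 -7.920000000000002
top 0.07 [0.5108 0.1817] len 0.2008 wid 0.0707 ang long -7.59 ang wide+90 -6.689999999999998
side 0.07 [0.5087 0.1826] len 0.199 wid 0.0698 ang long -8.17 ang wide+90 -7.920000000000002
(array([0.5831, 0.1643, 0.1069]), np.float64(0.0003)) (array([0.4358, 0.1919, 0.0683]), np.float64(0.0023))
clips at .112 [[0.57748486 0.16419371 0.112     ]
 [0.4379724  0.18598216 0.112     ]]
```

Call:
carry_out:
  targets: [0, 0, -0.053, -0.153, 0, 0, 0, 0, 0, -0.053, -0.153, 0, 0, 0, 0, 0, -0.074, -0.274, 0, 0, 0, 0, 0, -0.074, -0.274, 0, 0, 0, 0, 0, -0.085, -0.38, 0, 0, 0, 0, 0, -0.095, -0.44, 0, 0, 0, 0, 0, -0.095, -0.486, 0, 0, 0, 0, 0, -0.095, -0.486, 0, 0, 0, 0, 0, -0.095, -0.486, 0, 0, 0]

```text
clock: 1.23
tcp_pos: [0.6886, -0.3151, 0.2288]
orientation: [1.98, 0.45, -1.978]
contact_force: [-0.6, -0.5, -0.1]
grip_width: 0.0002
```

Run:
```python
from h import *
C=np.array([.5656,-.2482]); p=lambda a,z:np.r_[C+.14*np.array([np.cos(np.radians(a)),np.sin(np.radians(a))]),z]
rows([p(-32,.2),p(-32,.12),p(-32,.065),p(-32,.065)]+[p(a,.065) for a in np.arange(-26,20,6)])
```

```text
[0.0, 0.029, 0.005, 0.007, 0.0, 0.0, 0.0],
[0.0, 0.109, 0.005, 0.007, 0.0, 0.0, 0.0],
[0.0, 0.164, 0.006, 0.007, 0.0, 0.0, 0.0],
[0.0, 0.164, 0.006, 0.007, 0.0, 0.0, 0.0],
[0.0, 0.164, -0.003, -0.005, 0.0, 0.0, 0.0],
[0.0, 0.164, -0.013, -0.015, 0.0, 0.0, 0.0],
[0.0, 0.164, -0.023, -0.025, 0.0, 0.0, 0.0],
[0.0, 0.164, -0.035, -0.034, 0.0, 0.0, 0.0],
[0.0, 0.164, -0.048, -0.041, 0.0, 0.0, 0.0],
[0.0, 0.164, -0.061, -0.047, 0.0, 0.0, 0.0],
[0.0, 0.164, -0.075, -0.052, 0.0, 0.0, 0.0],
[0.0, 0.164, -0.09, -0.055, 0.0, 0.0, 0.0],
```

Call:
carry_out:
  targets: [0, 0.029, 0.005, 0.007, 0, 0, 0, 0, 0.08, 0.005, 0.007, 0, 0, 0, 0, 0.125, 0.006, 0.007, 0, 0, 0, 0, 0.164, 0.006, 0.007, 0, 0, 0, 0, 0.164, -0.003, -0.005, 0, 0, 0, 0, 0.164, -0.013, -0.015, 0, 0, 0, 0, 0.164, -0.023, -0.025, 0, 0, 0, 0, 0.164, -0.035, -0.034, 0, 0, 0, 0, 0.164, -0.048, -0.041, 0, 0, 0, 0, 0.164, -0.061, -0.047, 0, 0, 0, 0, 0.164, -0.075, -0.052, 0, 0, 0, 0, 0.164, -0.09, -0.055, 0, 0, 0]

```text
clock: 2.72
tcp_pos: [0.6998, -0.2082, 0.0655]
orientation: [1.98, 0.45, -1.977]
contact_force: [0.4, -1.8, -0.0]
grip_width: -0.0
```

Run:
```python
from h import *
cv2.imwrite('pics/top1.png',r.grab_frame('top'))
C=np.array([.5656,-.2482]); o=r.get_obs(); d=o['tcp_pos'][:2]-C; print(o['tcp_pos'],np.degrees(np.arctan2(d[1],d[0])),np.hypot(*d),o['contact_force'])
p=lambda a,z:np.r_[C+.14*np.array([np.cos(np.radians(a)),np.sin(np.radians(a))]),z]
rows([p(a,.065) for a in np.arange(22,89,6)])
```

```text
[ 0.69955201 -0.20496104  0.06540173] 17.88978901551495 0.1407577705312637 [-0.66538218  2.49688796 -0.1476224 ]
[0.0, 0.0, -0.01, -0.0, 0.0, 0.0, 0.0],
[0.0, 0.001, -0.025, -0.0, 0.0, 0.0, 0.0],
[0.0, 0.001, -0.039, 0.001, 0.0, 0.0, 0.0],
[0.0, 0.001, -0.054, 0.004, 0.0, 0.0, 0.0],
[0.0, 0.001, -0.068, 0.008, 0.0, 0.0, 0.0],
[0.0, 0.001, -0.081, 0.014, 0.0, 0.0, 0.0],
[0.0, 0.001, -0.094, 0.022, 0.0, 0.0, 0.0],
[0.0, 0.001, -0.106, 0.03, 0.0, 0.0, 0.0],
[0.0, 0.001, -0.117, 0.04, 0.0, 0.0, 0.0],
[0.0, 0.001, -0.127, 0.051, 0.0, 0.0, 0.0],
[0.0, 0.001, -0.135, 0.062, 0.0, 0.0, 0.0],
[0.0, 0.001, -0.143, 0.075, 0.0, 0.0, 0.0],
```

View pics/top1.png

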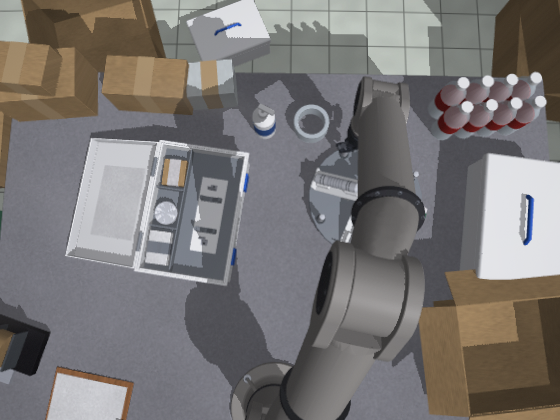

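Call:
carry_out:
  targets: [0, 0, -0.01, 0, 0, 0, 0, 0, 0.001, -0.025, 0, 0, 0, 0, 0, 0.001, -0.039, 0.001, 0, 0, 0, 0, 0.001, -0.054, 0.004, 0, 0, 0, 0, 0.001, -0.068, 0.008, 0, 0, 0, 0, 0.001, -0.081, 0.014, 0, 0, 0, 0, 0.001, -0.094, 0.022, 0, 0, 0, 0, 0.001, -0.106, 0.03, 0, 0, 0, 0, 0.001, -0.117, 0.04, 0, 0, 0, 0, 0.001, -0.127, 0.051, 0, 0, 0, 0, 0.001, -0.135, 0.062, 0, 0, 0, 0, 0.001, -0.139, 0.068, 0, 0, 0]

```text
clock: 4.28
tcp_pos: [0.5769, -0.1084, 0.0651]
orientation: [1.979, 0.456, -1.979]
contact_force: [-0.8, 0.5, 0.8]
grip_width: 0.0001
```

Run:
```python
from h import *
C=np.array([.5656,-.2482]); o=r.get_obs(); d=o['tcp_pos'][:2]-C; print(o['tcp_pos'],np.degrees(np.arctan2(d[1],d[0])),np.hypot(*d),o['contact_force'],o['joints'])
p=lambda a,z:np.r_[C+.14*np.array([np.cos(np.radians(a)),np.sin(np.radians(a))]),z]
rows([p(a,.065) for a in [88,92,95,98,100,100,96,90]]+[p(90,.14),p(90,.22)])
```

```text
[ 0.57691935 -0.10842554  0.0650735 ] 85.37012174063533 0.14023205258969443 [-0.82063635  0.51537445  0.80356165] [ 0.16192486  0.54203242 -0.10138088  1.8906678   0.06679856  0.71473261
 -1.10219926]
[0.0, 0.0, -0.003, 0.006, 0.0, 0.0, 0.0],
[0.0, 0.0, -0.007, 0.015, 0.0, 0.0, 0.0],
[0.0, 0.0, -0.01, 0.021, 0.0, 0.0, 0.0],
[0.0, 0.0, -0.012, 0.028, 0.0, 0.0, 0.0],
[0.0, 0.0, -0.014, 0.033, 0.0, 0.0, 0.0],
[0.0, 0.0, -0.014, 0.033, 0.0, 0.0, 0.0],
[0.0, 0.0, -0.011, 0.024, 0.0, 0.0, 0.0],
[0.0, 0.0, -0.005, 0.01, 0.0, 0.0, 0.0],
[0.0, -0.075, -0.006, 0.01, 0.0, 0.0, 0.0],
[0.0, -0.155, -0.006, 0.01, 0.0, 0.0, 0.0],
```

Call:
carry_out:
  targets: [0, 0, -0.003, 0.006, 0, 0, 0, 0, 0, -0.007, 0.015, 0, 0, 0, 0, 0, -0.01, 0.021, 0, 0, 0, 0, 0, -0.012, 0.028, 0, 0, 0, 0, 0, -0.014, 0.033, 0, 0, 0, 0, 0, -0.014, 0.033, 0, 0, 0, 0, 0, -0.011, 0.024, 0, 0, 0, 0, 0, -0.005, 0.01, 0, 0, 0, 0, -0.06, -0.006, 0.01, 0, 0, 0, 0, -0.12, -0.006, 0.01, 0, 0, 0, 0.085, -0.155, -0.06, 0.01, 0, 0, 0, 0.085, -0.155, -0.12, 0.01, 0, 0, 0]

```text
clock: 5.78
tcp_pos: [0.5197, -0.0047, 0.2247]
orientation: [1.988, 0.452, -1.972]
contact_force: [0.4, 1.0, -0.0]
grip_width: 0.0357
```

Run:
```python
from h import *
t=r.grab_frame('top');s=r.grab_frame('side'); cv2.imwrite('pics/top2.png',t);cv2.imwrite('pics/side2.png',s)
a=cv2.resize(t[130:270,300:440],(400,400),interpolation=cv2.INTER_CUBIC)
b=cv2.resize(s[115:235,230:390],(400,300),interpolation=cv2.INTER_CUBIC)
cv2.imwrite('pics/c2.png',np.hstack([a,np.vstack([b,np.zeros((100,400,3),np.uint8)])]))
o=r.get_obs(); print(o['tcp_pos'],o['joints'],R.from_rotvec(o['orientation']).as_matrix().round(3))
```

```text
[0.51587194 0.00153856 0.22246947] [ 0.03358959  0.23418325 -0.17470094  1.93176322  0.03468249  0.97831924
 -1.27260658] [[-0.001  0.439 -0.899]
 [ 0.012 -0.899 -0.439]
 [-1.    -0.011 -0.005]]
```

View pics/c2.png

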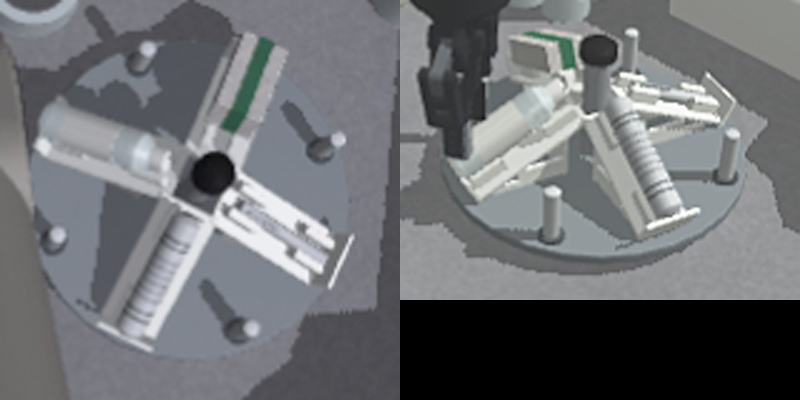

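```bash
cat > plan.py <<'E'
from fit import *
def toolR(axis,tilt):
    """axis: world yaw(deg) of torch-out direction; tool x tilted by `tilt` deg so the body leans outwards; y = jaw"""
    a=np.radians(axis);t=np.radians(tilt);o=np.array([np.cos(a),np.sin(a),0])
    x=-o*np.sin(t)-np.array([0,0,np.cos(t)]); y=np.array([np.sin(a),-np.cos(a),0])
    y=y if y[1]<0 else -y
    return np.c_[x,y,np.cross(x,y)]
E
python3 - <<'E'
from plan import *
a=np.radians([45,135,225,315]); m=.14*np.c_[np.cos(a),np.sin(a)]
pix=[(300+(u+.5)/2.857-.5,130+(v+.5)/2.857-.5) for u,v in [(251,329),(338,140),(148,50),(60,237)]]
c=fit('top',pix,m,.085,[.5656,-.248,2.7])
tc=np.r_[rz(c[2])@[.094,0]+c[:2],.086]; print('torch',tc)
ends=np.array([tc+s*np.r_[.065*.899*rz(c[2])[:,0],-.065*.438] for s in(-1,1)])
for n,f in(('top',lambda p:(p-[300,130]+.5)*2.857),('side',lambda p:(p-[230,115]+.5)*2.5+[400,0])): print(n,f(proj(n,ends)).round(0))
A=np.degrees(c[2]); o=r.get_obs()
T=toolR(A,26); M=R.from_rotvec(o['orientation'])
print('dot y',T[:,1])
for tilt in(26,):
    T=toolR(A,tilt); g=tc+T[:,0]*.02; 
    via=g-T[:,0]*.13
    rows([(o['tcp_pos']*(1-k)+via*k) for k in(.2,.4,.6,.8,1,1,1)],[(M*R.from_rotvec(k*(M.inv()*R.from_matrix(T)).as_rotvec())).as_matrix() for k in(.17,.34,.5,.67,.84,1,1)],.085)
print(via,g)
E
```

```text
[ 0.56560491 -0.24768963  2.7007487 ] deg 154.74150194571942 res mm [-0.8 -1.5 -0.  -0.5  0.2  0.3  0.6  1.7]
torch [ 0.48059207 -0.20757956  0.086     ]
top [[190. 218.]
 [127. 337.]]
side [[615.  99.]
 [673. 216.]]
dot y [-0.42670288 -0.90439187 -0.        ]
[0.085, 0.007, 0.027, 0.031, 1.71, 0.82, 0.42],
[0.085, 0.014, 0.054, 0.061, 3.41, 1.65, 0.84],
[0.085, 0.021, 0.081, 0.092, 5.02, 2.43, 1.23],
[0.085, 0.028, 0.108, 0.123, 6.73, 3.25, 1.65],
[0.085, 0.035, 0.135, 0.154, 8.43, 4.08, 2.07],
[0.085, 0.035, 0.135, 0.154, 10.04, 4.85, 2.46],
[0.085, 0.035, 0.135, 0.154, 10.04, 4.85, 2.46],
[ 0.43698155 -0.18700359  0.18486735] [ 0.48852126 -0.21132064  0.06802412]
```

Call:
carry_out:
  targets: [0.085, 0.007, 0.027, 0.031, 1.71, 0.82, 0.42, 0.085, 0.014, 0.054, 0.061, 3.41, 1.65, 0.84, 0.085, 0.021, 0.081, 0.092, 5.02, 2.43, 1.23, 0.085, 0.028, 0.108, 0.123, 6.73, 3.25, 1.65, 0.085, 0.035, 0.135, 0.154, 8.43, 4.08, 2.07, 0.085, 0.035, 0.135, 0.154, 10.04, 4.85, 2.46, 0.085, 0.035, 0.135, 0.154, 10.04, 4.85, 2.46, 0.085, 0.035, 0.135, 0.154, 10.04, 4.85, 2.46]

```text
clock: 6.88
tcp_pos: [0.4373, -0.1869, 0.1855]
orientation: [-2.425, 0.542, 1.516]
contact_force: [0.1, 0.1, -0.5]
grip_width: 0.0849
```

```bash
cat > st.py <<'E'
from plan import *
o=r.get_obs(); M=R.from_rotvec(o['orientation']).as_matrix()
print(o['clock'],o['tcp_pos'].round(4),o['joints'].round(3),'F',o['contact_force'].round(1),'w',o['grip_width']); print(M.round(3))
E
python3 - <<'E'
from st import *
tc=np.array([.4806,-.2076,.086])
T=toolR(154.74,26); print('err',R.from_matrix(M.T@T).as_rotvec(),o['tcp_pos']-(tc-T[:,0]*.11))
rows([tc-T[:,0]*k for k in(.08,.05,.02,0,-.01,-.02)],[T]*6,.085)
E
```

```text
6.875 [ 0.4373 -0.1869  0.1855] [ 0.17   0.014  0.03   2.389  0.344  0.313 -2.116] F [ 0.1  0.1 -0.5] w 0.08491279835384039
[[ 0.396 -0.426 -0.814]
 [-0.187 -0.905  0.382]
 [-0.899  0.001 -0.438]]
err [1.38321147e-03 2.65411804e-04 4.26318992e-05] [0.00028741 0.00012255 0.00058349]
[0.085, 0.03, 0.0, 0.0, 0.02, 0.0, 0.0],
[0.085, 0.06, 0.0, 0.0, 0.02, 0.0, 0.0],
[0.085, 0.09, 0.0, 0.0, 0.02, 0.0, 0.0],
[0.085, 0.11, 0.0, 0.0, 0.02, 0.0, 0.0],
[0.085, 0.12, 0.0, 0.0, 0.02, 0.0, 0.0],
[0.085, 0.13, 0.0, 0.0, 0.02, 0.0, 0.0],
```

Call:
carry_out:
  targets: [0.085, 0.03, 0, 0, 0, 0, 0, 0.085, 0.06, 0, 0, 0, 0, 0, 0.085, 0.09, 0, 0, 0, 0, 0, 0.085, 0.11, 0, 0, 0, 0, 0, 0.085, 0.12, 0, 0, 0, 0, 0, 0.085, 0.13, 0, 0, 0, 0, 0, 0.085, 0.13, 0, 0, 0, 0, 0, 0.085, 0.13, 0, 0, 0, 0, 0]

```text
clock: 7.88
tcp_pos: [0.4921, -0.2143, 0.081]
orientation: [-2.409, 0.535, 1.539]
contact_force: [0.7, 0.1, -0.4]
grip_width: 0.0849
```

Run:
```python
from st import *
t=r.grab_frame('top');s=r.grab_frame('side')
a=cv2.resize(t[150:290,300:440],(400,400),interpolation=cv2.INTER_CUBIC)
b=cv2.resize(s[115:235,230:390],(400,300),interpolation=cv2.INTER_CUBIC)
cv2.imwrite('pics/c3.png',np.hstack([a,np.vstack([b,np.zeros((100,400,3),np.uint8)])]))
```

```text
7.875 [ 0.4921 -0.2143  0.081 ] [ 0.453  0.347 -0.238  2.318  1.235  0.17  -2.957] F [ 0.7  0.1 -0.4] w 0.08494601186342786
[[ 0.38  -0.423 -0.822]
 [-0.178 -0.906  0.384]
 [-0.907  0.001 -0.42 ]]
```

View pics/c3.png

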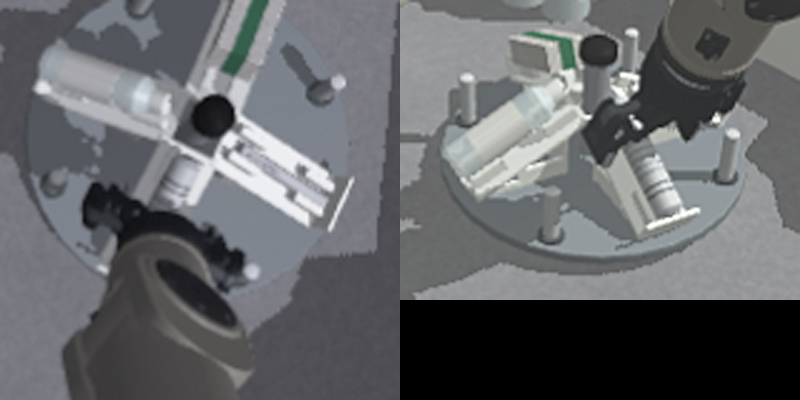

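Run:
```python
from st import *
tc=np.array([.4806,-.2076,.086])
T=toolR(154.74,12); T2=toolR(154.74,20)
rows([o['tcp_pos']-M[:,0]*.05,tc-T2[:,0]*.06,tc-T[:,0]*.06,tc-T[:,0]*.06,tc-T[:,0]*.06],[M,T2,T,T,T],.085)
```

```text
7.975 [ 0.492  -0.2143  0.0811] [ 0.453  0.346 -0.238  2.319  1.236  0.17  -2.958] F [-0.4 -0.1 -0.1] w 0.08500327557977212
[[ 0.381 -0.423 -0.822]
 [-0.178 -0.906  0.384]
 [-0.907  0.    -0.42 ]]
[0.085, -0.05, 0.0, -0.0, 0.0, 0.0, 0.0],
[0.085, -0.07, -0.001, 0.005, 0.05, -0.97, 0.01],
[0.085, -0.068, -0.001, -0.003, 0.05, -2.57, 0.01],
[0.085, -0.068, -0.001, -0.003, 0.05, -2.57, 0.01],
[0.085, -0.068, -0.001, -0.003, 0.05, -2.57, 0.01],
```

Call:
carry_out:
  targets: [0.085, -0.04, 0, 0, 0, 0, 0, 0.085, -0.07, -0.001, 0.005, 0, 0, 0, 0.085, -0.07, -0.001, 0.005, 0, -0.97, 0, 0.085, -0.068, -0.001, -0.003, 0.05, -2.57, 0, 0.085, -0.068, -0.001, -0.003, 0.05, -2.57, 0, 0.085, -0.068, -0.001, -0.003, 0.05, -2.57, 0, 0.085, -0.068, -0.001, -0.003, 0.05, -2.57, 0]

```text
clock: 8.85
tcp_pos: [0.4677, -0.2019, 0.1435]
orientation: [-2.194, 0.491, 1.778]
contact_force: [-0.3, 0.3, -0.8]
grip_width: 0.0853
```

Run:
```python
from st import *
tc=np.array([.4806,-.2076,.086])
T=toolR(154.74,12)
rows([tc-T[:,0]*k for k in(.03,0,-.02)],[T]*3,.085)
```

```text
8.85 [ 0.4677 -0.2019  0.1435] [ 0.83   0.29  -0.648  2.149  0.401  0.589 -2.107] F [-0.3  0.3 -0.8] w 0.08526912330398469
[[ 0.187 -0.426 -0.885]
 [-0.088 -0.905  0.417]
 [-0.978  0.    -0.207]]
[0.085, 0.029, -0.0, -0.002, 0.01, 0.01, -0.0],
[0.085, 0.059, -0.0, -0.002, 0.01, 0.01, -0.0],
[0.085, 0.079, -0.0, -0.002, 0.01, 0.01, -0.0],
```

Call:
carry_out:
  targets: [0.085, 0.029, 0, -0.002, 0, 0, 0, 0.085, 0.05, 0, -0.002, 0, 0, 0, 0.085, 0.065, 0, -0.002, 0, 0, 0, 0.085, 0.079, 0, -0.002, 0, 0, 0, 0.085, 0.079, 0, -0.002, 0, 0, 0, 0.085, 0.079, 0, -0.002, 0, 0, 0]

```text
clock: 9.6
tcp_pos: [0.4844, -0.2095, 0.067]
orientation: [-2.195, 0.491, 1.778]
contact_force: [1.3, -0.2, 0.6]
grip_width: 0.0851
```

Run:
```python
from st import *
tc=np.array([.4806,-.2076,.086])
print('tip rel torch in tool',M.T@(o['tcp_pos']-tc))
```

```text
9.6 [ 0.4844 -0.2095  0.067 ] [ 0.699  0.437 -0.513  2.167  0.604  0.449 -2.292] F [ 1.3 -0.2  0.6] w 0.0851050723891408
[[ 0.188 -0.426 -0.885]
 [-0.089 -0.905  0.416]
 [-0.978  0.    -0.208]]
tip rel torch in tool [ 0.0194389   0.00013352 -0.00020022]
```

Call:
carry_out:
  targets: [0.015, 0, 0, 0, 0, 0, 0, 0.015, 0, 0, 0, 0, 0, 0, 0.015, 0, 0, 0, 0, 0, 0, 0.015, 0, 0, 0, 0, 0, 0, 0.015, 0, 0, 0, 0, 0, 0, 0.015, 0, 0, 0, 0, 0, 0, 0.015, 0, 0, 0, 0, 0, 0, 0.015, 0, 0, 0, 0, 0, 0]
  squeeze: 80

```text
clock: 10.6
tcp_pos: [0.4847, -0.2092, 0.0675]
orientation: [-2.196, 0.49, 1.778]
contact_force: [-2.4, 0.5, 5.6]
grip_width: 0.0255
```

Run:
```python
from st import *
p=o['tcp_pos'];ou=np.array([-.904,.427,0])
# lift along ramp normal, to clear
n=np.array([0,0,1.])
rows([p+n*.03+ou*.01,p+n*.06+ou*.02,p+n*.1+ou*.03,p+n*.15+ou*.03],None,.015)
```

```text
10.6 [ 0.4847 -0.2092  0.0675] [ 0.699  0.436 -0.514  2.167  0.605  0.449 -2.292] F [-2.4  0.5  5.6] w 0.025468384328227775
[[ 0.189 -0.424 -0.886]
 [-0.089 -0.905  0.415]
 [-0.978  0.    -0.208]]
[0.015, -0.031, -0.0, 0.004, 0.0, 0.0, 0.0],
[0.015, -0.063, -0.0, 0.007, 0.0, 0.0, 0.0],
[0.015, -0.104, -0.0, 0.008, 0.0, 0.0, 0.0],
[0.015, -0.153, -0.0, -0.002, 0.0, 0.0, 0.0],
```

Call:
carry_out:
  targets: [0.05, 0, 0, 0, 0, 0, 0, 0.05, 0, 0, 0, 0, 0, 0, 0.05, 0.005, 0, 0, 0, 0, 0, 0.05, 0.005, 0, 0, 0, 0, 0, 0.015, 0.005, 0, 0, 0, 0, 0, 0.015, 0.005, 0, 0, 0, 0, 0, 0.015, 0.005, 0, 0, 0, 0, 0, 0.015, 0.005, 0, 0, 0, 0, 0, 0.015, 0.005, 0, 0, 0, 0, 0, 0.015, 0.005, 0, 0, 0, 0, 0]
  squeeze: 60

```text
clock: 11.85
tcp_pos: [0.4856, -0.2096, 0.0626]
orientation: [-2.196, 0.49, 1.778]
contact_force: [-2.0, 0.5, 2.9]
grip_width: 0.0263
```

Run:
```python
from st import *
tc=np.array([.4806,-.2076,.086])
print('tip rel torch in tool',M.T@(o['tcp_pos']-tc))
```

```text
11.85 [ 0.4856 -0.2096  0.0626] [ 0.69   0.445 -0.504  2.167  0.617  0.44  -2.303] F [-2.   0.5  2.9] w 0.026302064940229932
[[ 0.188 -0.424 -0.886]
 [-0.089 -0.905  0.415]
 [-0.978  0.    -0.208]]
tip rel torch in tool [ 0.02396371 -0.00035249 -0.000368  ]
```

Call:
carry_out:
  targets: [0.015, -0.01, 0, 0.001, 0, 0, 0, 0.015, -0.031, 0, 0.004, 0, 0, 0, 0.015, -0.063, 0, 0.007, 0, 0, 0, 0.015, -0.1, 0, 0.008, 0, 0, 0, 0.015, -0.14, 0, 0.008, 0, 0, 0, 0.015, -0.153, 0, -0.002, 0, 0, 0, 0.015, -0.153, 0, -0.002, 0, 0, 0]
  squeeze: 80

```text
clock: 12.72
tcp_pos: [0.4595, -0.1976, 0.2136]
orientation: [-2.198, 0.491, 1.775]
contact_force: [0.1, -0.5, -2.6]
grip_width: 0.0256
```

Run:
```python
from st import *
# bed pose: torch line yaw 172.3, out end toward robot; level: tool relative tilt = 12-26=-14
T=toolR(172.3,-14); print(R.from_matrix(M.T@T).as_rotvec(degrees=True))
tip=T[:,0]*.024
bed=np.array([.511,.1745,.20]); tgt=bed+tip; p=o['tcp_pos']; print(tgt)
Mr=R.from_matrix(M); d=(Mr.inv()*R.from_matrix(T)).as_rotvec()
ks=[.1,.2,.3,.4,.5,.6,.7,.8,.9,1,1,1]
mid=np.array([.50,0,.235])
path=[p*(1-2*k)+mid*2*k if k<=.5 else mid*(2-2*k)+tgt*(2*k-1) for k in ks]
rows(path,[(Mr*R.from_rotvec(k*d)).as_matrix() for k in ks],.015)
```

```text
12.725 [ 0.4595 -0.1976  0.2136] [ 0.937  0.168 -0.737  2.096  0.242  0.725 -1.956] F [ 0.1 -0.5 -2.6] w 0.025624061907816006
[[ 0.191 -0.425 -0.885]
 [-0.09  -0.905  0.416]
 [-0.978  0.001 -0.211]]
[-17.61874277 -25.96085749   0.25070058]
[0.50524623 0.17527794 0.1767129 ]
[0.015, -0.006, -0.039, 0.008, -0.35, -0.52, 0.01],
[0.015, -0.012, -0.078, 0.017, -0.7, -1.04, 0.01],
[0.015, -0.019, -0.118, 0.025, -1.06, -1.56, 0.02],
[0.015, -0.025, -0.157, 0.033, -1.41, -2.08, 0.02],
[0.015, -0.031, -0.196, 0.042, -1.76, -2.6, 0.03],
[0.015, -0.023, -0.228, 0.058, -2.11, -3.12, 0.03],
[0.015, -0.014, -0.26, 0.074, -2.47, -3.63, 0.04],
[0.015, -0.006, -0.293, 0.09, -2.82, -4.15, 0.04],
[0.015, 0.003, -0.325, 0.106, -3.17, -4.67, 0.05],
[0.015, 0.011, -0.357, 0.122, -3.52, -5.19, 0.05],
[0.015, 0.011, -0.357, 0.122, -3.52, -5.19, 0.05],
[0.015, 0.011, -0.357, 0.122, -3.52, -5.19, 0.05],
```

Call:
carry_out:
  targets: [0.015, -0.006, -0.039, 0.008, -0.35, -0.52, 0, 0.015, -0.012, -0.078, 0.017, -0.7, -1.04, 0, 0.015, -0.019, -0.118, 0.025, -1.06, -1.56, 0, 0.015, -0.025, -0.157, 0.033, -1.41, -2.08, 0, 0.015, -0.031, -0.196, 0.042, -1.76, -2.6, 0, 0.015, -0.023, -0.228, 0.058, -2.11, -3.12, 0, 0.015, -0.014, -0.26, 0.074, -2.47, -3.63, 0, 0.015, -0.006, -0.293, 0.09, -2.82, -4.15, 0, 0.015, 0.003, -0.325, 0.106, -3.17, -4.67, 0, 0.015, 0.011, -0.357, 0.122, -3.52, -5.19, 0, 0.015, 0.011, -0.357, 0.122, -3.52, -5.19, 0, 0.015, 0.011, -0.357, 0.122, -3.52, -5.19, 0]

```text
clock: 14.22
tcp_pos: [0.5051, 0.1746, 0.1754]
orientation: [-1.865, 0.123, 2.389]
contact_force: [-0.2, -0.3, -1.3]
grip_width: 0.0259
```

Run:
```python
from st import *
t=r.grab_frame('top');s=r.grab_frame('side'); cv2.imwrite('pics/top4.png',t);cv2.imwrite('pics/side4.png',s)
a=cv2.resize(t[150:270,170:250],(400,600),interpolation=cv2.INTER_CUBIC)
b=cv2.resize(s[185:335,140:240],(400,600),interpolation=cv2.INTER_CUBIC)
cv2.imwrite('pics/c4.png',np.hstack([a,b]))
# expected torch ends from grasp
c=o['tcp_pos']-M[:,0]*.024; ax=np.array([np.cos(np.radians(172.3)),np.sin(np.radians(172.3)),0])
e=np.array([c+ax*.065,c-ax*.065]); print(c)
print((proj('top',e)-[170,150]+.5)*5,(proj('side',e)-[140,185]+.5)*4+[400,0])
```

```text
14.225 [0.5051 0.1746 0.1754] [ 0.26   0.586 -0.879  1.745  0.299  1.21  -2.412] F [-0.2 -0.3 -1.3] w 0.02590469866910451
[[-0.24  -0.134 -0.961]
 [ 0.035 -0.991  0.13 ]
 [-0.97  -0.003  0.243]]
[0.51084045 0.17370896 0.19866227]
[[141.67969726 425.63317771]
 [188.10386405 158.83662534]] [[708.00630346 264.34973313]
 [534.20647364 105.15651313]]
```

View pics/c4.png

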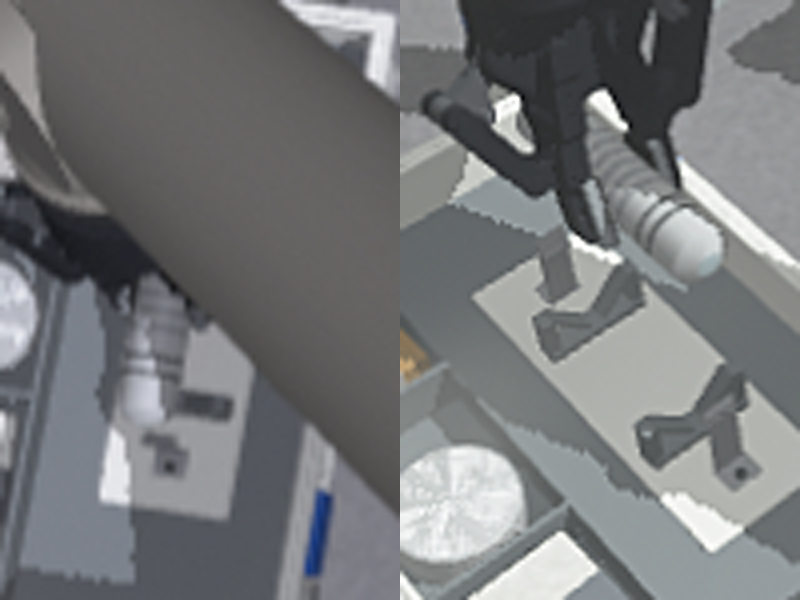

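Run:
```python
from fit import *
T=lambda u,v:(180+(u+.5)/5.3333-.5,160+(v+.5)/5.3333-.5)
S=lambda u,v:(140+(u-400+.5)/4-.5,185+(v+.5)/4-.5)
def tri(a,b):
    t1,d1=ray('top',[a]);t2,d2=ray('side',[b]);d1=d1[0];d2=d2[0]
    s=np.linalg.lstsq(np.c_[d1,-d2],t2-t1,rcond=None)[0]; p,q=t1+s[0]*d1,t2+s[1]*d2; return (p+q)/2,np.linalg.norm(p-q)
P=[]
for a,b in [((107,203),(545,312)),((224,215),(637,265)),((78,368),(648,422)),((195,381),(738,370))]:
    p,e=tri(T(*a),S(*b)); P.append(p); print(p.round(4),e.round(4))
P=np.array(P);print('mean',P.mean(0),'mids',P[:2].mean(0),P[2:].mean(0))
for z in(.085,.095):
  for n,f,L in(('top',T,[(165.5,208),(136.5,374)]),('side',S,[(591,288.5),(693,396)])):
    q=at_z(n,[f(*l) for l in L],z);d=q[0]-q[1];print(z,n,q.mean(0).round(4),np.linalg.norm(d).round(4),np.degrees(np.arctan2(d[1],d[0])).round(1))
# clip feet screws (lower clip hole): top & side
print('clip b foot',tri(T(128,440),S(740,472)),'clip a top',tri(T(182,138),S(553,230)))
# predicted pixels of clips & cradle for bed guess, in c4 side crop
b=np.array([.511,.1745]);A=np.radians(-7.7)
loc=[(sx*.070,0,.106) for sx in(1,-1)]+[(sx*.075,0,.069) for sx in(1,-1)]+[(sx*.042,0,.0742) for sx in(1,-1)]
X=[np.r_[rz(A)@np.array(l[:2])+b,l[2]] for l in loc]
print(((proj('side',X)-[140,185]+.5)*4+[400,0]).round(0).tolist()); print(((proj('top',X)-[180,160]+.5)*5.333).round(0).tolist())
```

```text
[0.5509 0.2008 0.1027] 0.0
[0.548  0.1452 0.0887] 0.0005
[0.4694 0.2123 0.0989] 0.0008
[0.4659 0.1578 0.0845] 0.0012
mean [0.50855231 0.17903434 0.09372502] mids [0.54945652 0.17298212 0.09572941] [0.46764809 0.18508656 0.09172063]
0.085 top [0.51   0.1807 0.085 ] 0.084 -7.9
0.085 side [0.5148 0.1756 0.085 ] 0.0868 -9.4
0.095 top [0.5088 0.1789 0.095 ] 0.0832 -7.9
0.095 side [0.5081 0.1802 0.095 ] 0.0855 -9.4
clip b foot (array([0.4359817, 0.1921178, 0.0673147]), np.float64(0.002145114836157522)) clip a top (array([0.58356171, 0.16478364, 0.10668109]), np.float64(0.0014808221106827548))
[[559.0, 235.0], [734.0, 405.0], [565.0, 278.0], [748.0, 459.0], [601.0, 308.0], [704.0, 410.0]]
[[181.0, 144.0], [132.0, 426.0], [194.0, 148.0], [144.0, 441.0], [182.0, 210.0], [154.0, 375.0]]
```

Run:
```python
from fit import *
b=np.array([.5097,.1805]);A=np.radians(-7.8)
W=lambda L:np.array([np.r_[rz(A)@np.array(l[:2])+b,l[2]] for l in L])
segs=[(W([(-.1,-.035,.068),(.1,-.035,.068),(.1,.035,.068),(-.1,.035,.068),(-.1,-.035,.068)]),(0,255,0))]
for s in(1,-1):
    for f in(.037,.047): segs.append((W([(s*f,-.0195,.0937),(s*f,0,.0742),(s*f,.0195,.0937)]),(0,0,255)))
    segs.append((W([(s*.075,-.0,.068),(s*.068,0,.106),(s*.074,0,.116)]),(255,0,255)))
    e=[(s*.065,.014*np.cos(q),.094+.014*np.sin(q)) for q in np.linspace(0,6.28,25)]
out=[]
for n,fn,(x0,y0,w,h),k in(('top','top0',(180,165,60,90),6.6667),('side','side4',(150,225,100,100),4)):
    im=cv2.imread(f'pics/{fn}.png')[y0:y0+h,x0:x0+w]
    if n=='side': k=4
    im=cv2.resize(im,None,fx=k,fy=k,interpolation=cv2.INTER_CUBIC)
    for P,c in segs: cv2.polylines(im,[((proj(n,P)-[x0,y0]+.5)*k).round().astype(int)],False,c,1)
    out.append(cv2.copyMakeBorder(im,0,600-im.shape[0],0,0,cv2.BORDER_CONSTANT))
c=np.hstack(out); print(c.shape); cv2.imwrite('pics/c5.png',c)
```

```text
(600, 800, 3)
```

View pics/c5.png

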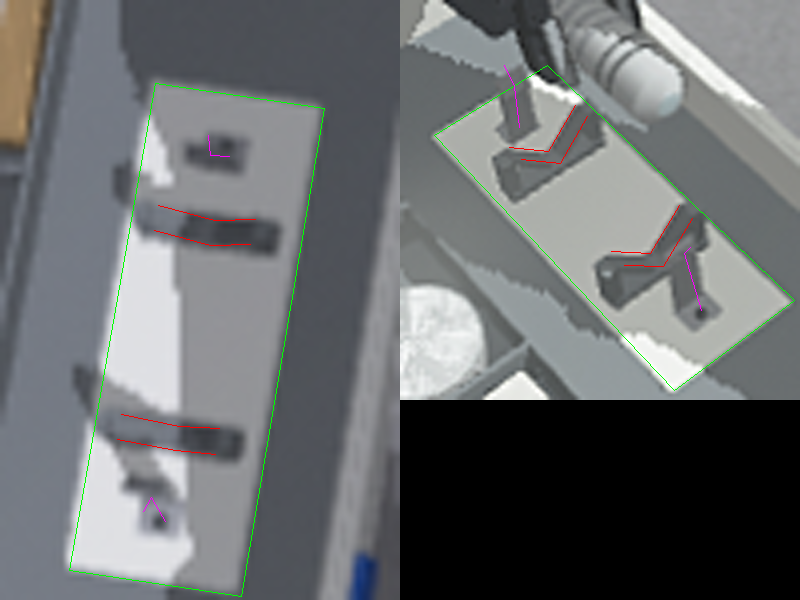

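```bash
cat > down.py <<'E'
import sys
from st import *
T=toolR(172.2,-14); c0=np.array([.5097,.180,0]); tip=T[:,0]*.024
print('centre now',(o['tcp_pos']-M[:,0]*.024).round(4))
zs=[float(a) for a in sys.argv[2:]]
rows([c0+[0,0,z]+tip for z in zs],[T]*len(zs),float(sys.argv[1]),4)
E
python3 down.py .015 .198 .17 .145 .13 .126 .126 .126
```

```text
14.325 [0.5055 0.174  0.1763] [ 0.262  0.584 -0.879  1.745  0.299  1.21  -2.412] F [ 0.7 -0.3 -0.4] w 0.02583712485573143
[[-0.239 -0.136 -0.962]
 [ 0.036 -0.991  0.131]
 [-0.97  -0.003  0.241]]
centre now [0.5113 0.1731 0.1996]
[0.015, 0.0022, -0.0065, 0.002, 0.01, -0.01, 0.03],
[0.015, 0.0294, -0.0065, -0.0047, 0.01, -0.01, 0.03],
[0.015, 0.0536, -0.0064, -0.0108, 0.01, -0.01, 0.03],
[0.015, 0.0682, -0.0064, -0.0144, 0.01, -0.01, 0.03],
[0.015, 0.0721, -0.0063, -0.0153, 0.01, -0.01, 0.03],
[0.015, 0.0721, -0.0063, -0.0153, 0.01, -0.01, 0.03],
[0.015, 0.0721, -0.0063, -0.0153, 0.01, -0.01, 0.03],
```

Call:
carry_out:
  targets: [0.015, 0.002, -0.0065, 0.002, 0, 0, 0, 0.015, 0.0294, -0.0065, -0.0047, 0, 0, 0, 0.015, 0.0536, -0.0064, -0.0108, 0, 0, 0, 0.015, 0.0682, -0.0064, -0.0144, 0, 0, 0, 0.015, 0.072, -0.0063, -0.0153, 0, 0, 0, 0.015, 0.072, -0.0063, -0.0153, 0, 0, 0, 0.015, 0.072, -0.0063, -0.0153, 0, 0, 0, 0.015, 0.072, -0.0063, -0.0153, 0, 0, 0]
  squeeze: 100

```text
clock: 15.32
tcp_pos: [0.5043, 0.181, 0.1034]
orientation: [-1.868, 0.124, 2.386]
contact_force: [0.5, -0.6, -1.4]
grip_width: 0.026
```

```bash
python3 down.py .015 .122 .118 .114 .110 .107 .107
python3 - <<'E'
from h import *
cv2.imwrite('pics/side6.png',r.grab_frame('side'))
E
```

```text
15.325 [0.5043 0.181  0.1034] [ 0.214  0.673 -0.833  1.796  0.369  1.087 -2.461] F [ 0.5 -0.6 -1.4] w 0.0259951646542206
[[-0.238 -0.136 -0.962]
 [ 0.036 -0.991  0.131]
 [-0.971 -0.003  0.24 ]]
centre now [0.51   0.1801 0.1267]
[0.015, 0.0047, 0.0002, -0.0008, 0.01, -0.02, 0.04],
[0.015, 0.0085, 0.0002, -0.0017, 0.01, -0.02, 0.04],
[0.015, 0.0124, 0.0003, -0.0027, 0.01, -0.02, 0.04],
[0.015, 0.0163, 0.0003, -0.0037, 0.01, -0.02, 0.04],
[0.015, 0.0192, 0.0003, -0.0044, 0.01, -0.02, 0.04],
[0.015, 0.0192, 0.0003, -0.0044, 0.01, -0.02, 0.04],
```

Call:
carry_out:
  targets: [0.01, 0.0047, 0.0002, -0.0008, 0, 0, 0, 0.01, 0.0085, 0.0002, -0.0017, 0, 0, 0, 0.01, 0.0124, 0.0003, -0.0027, 0, 0, 0, 0.01, 0.0163, 0.0003, -0.0037, 0, 0, 0, 0.01, 0.0192, 0.0003, -0.0044, 0, 0, 0, 0.01, 0.0192, 0.0003, -0.0044, 0, 0, 0]
  squeeze: 110

```text
clock: 16.12
tcp_pos: [0.504, 0.1822, 0.0841]
orientation: [-1.868, 0.121, 2.384]
contact_force: [0.3, 3.8, 3.2]
grip_width: 0.0253
```

```bash
python3 down.py .01 .104 .101 .098 .096 .094 .093 .093
```

```text
16.125 [0.504  0.1822 0.0841] [ 0.203  0.697 -0.819  1.807  0.388  1.054 -2.472] F [0.3 3.8 3.2] w 0.02528950726119288
[[-0.237 -0.135 -0.962]
 [ 0.038 -0.991  0.13 ]
 [-0.971 -0.005  0.24 ]]
centre now [0.5097 0.1813 0.1074]
[0.01, 0.0033, 0.0014, -0.0009, 0.02, -0.03, 0.06],
[0.01, 0.0062, 0.0014, -0.0016, 0.02, -0.03, 0.06],
[0.01, 0.0091, 0.0015, -0.0023, 0.02, -0.03, 0.06],
[0.01, 0.0111, 0.0015, -0.0028, 0.02, -0.03, 0.06],
[0.01, 0.013, 0.0015, -0.0033, 0.02, -0.03, 0.06],
[0.01, 0.014, 0.0015, -0.0035, 0.02, -0.03, 0.06],
[0.01, 0.014, 0.0015, -0.0035, 0.02, -0.03, 0.06],
```

Call:
carry_out:
  targets: [0.01, 0.0033, -0.0005, -0.0009, 0, 0, 0, 0.01, 0.0062, -0.001, -0.0016, 0, 0, 0, 0.01, 0.0091, -0.001, -0.0023, 0, 0, 0, 0.01, 0.0111, -0.001, -0.0028, 0, 0, 0, 0.01, 0.013, -0.001, -0.0033, 0, 0, 0, 0.01, 0.014, -0.001, -0.0035, 0, 0, 0, 0.01, 0.014, -0.001, -0.0035, 0, 0, 0]

```text
clock: 17.0
tcp_pos: [0.5042, 0.1833, 0.0719]
orientation: [-1.867, 0.123, 2.385]
contact_force: [-5.9, -4.1, 21.3]
grip_width: 0.0254
```

```bash
python3 down.py .01 .094 .091 .089
```

```text
17.0 [0.5042 0.1833 0.0719] [ 0.193  0.714 -0.809  1.811  0.4    1.036 -2.481] F [-5.9 -4.1 21.3] w 0.02537274312999623
[[-0.237 -0.136 -0.962]
 [ 0.037 -0.991  0.131]
 [-0.971 -0.004  0.24 ]]
centre now [0.5099 0.1824 0.0952]
[0.01, 0.0012, 0.0025, -0.0004, 0.01, -0.02, 0.05],
[0.01, 0.0041, 0.0025, -0.0011, 0.01, -0.02, 0.05],
[0.01, 0.006, 0.0025, -0.0016, 0.01, -0.02, 0.05],
```

Call:
carry_out:
  targets: [0.01, 0.0015, 0.0005, 0.0003, 0, 0, 0, 0.01, 0.0035, 0.0005, 0, 0, 0, 0, 0.01, 0.005, 0.0005, -0.0003, 0, 0, 0, 0.01, 0.006, 0.0005, -0.0005, 0, 0, 0, 0.01, 0.006, 0.0005, -0.0005, 0, 0, 0]

```text
clock: 17.62
tcp_pos: [0.5042, 0.1833, 0.0716]
orientation: [-1.87, 0.126, 2.383]
contact_force: [-8.1, -11.0, 48.2]
grip_width: 0.0255
```

```bash
python3 down.py .01 .094 .091 .089; python3 -c "
from h import *
print(r.get_obs()['moment'])
t=r.grab_frame('side'); cv2.imwrite('pics/side7.png',t)
cv2.imwrite('pics/c7.png',cv2.resize(t[205:325,150:260],None,fx=5,fy=5,interpolation=cv2.INTER_CUBIC))"
```

```text
17.625 [0.5042 0.1833 0.0716] [ 0.192  0.714 -0.809  1.811  0.403  1.035 -2.485] F [ -8.1 -11.   48.2] w 0.02545206734839501
[[-0.236 -0.137 -0.962]
 [ 0.035 -0.991  0.133]
 [-0.971 -0.002  0.238]]
centre now [0.5099 0.1825 0.0949]
[0.01, 0.0009, 0.0026, -0.0003, -0.01, -0.04, 0.03],
[0.01, 0.0038, 0.0026, -0.001, -0.01, -0.04, 0.03],
[0.01, 0.0057, 0.0026, -0.0015, -0.01, -0.04, 0.03],
[-1.54865312  3.71987595  0.27342898]
```

Call:
carry_out:
  targets: [0.01, 0, 0, 0, 0, 0, 0, 0.06, 0, 0, 0, 0, 0, 0, 0.06, 0, 0, 0, 0, 0, 0, 0.06, 0, 0, 0, 0, 0, 0, 0.06, -0.01, 0, 0, 0, 0, 0, 0.06, -0.04, 0, 0, 0, 0, 0, 0.06, -0.08, 0, 0, 0, 0, 0, 0.06, -0.13, 0, 0, 0, 0, 0, 0.06, -0.13, 0, 0, 0, 0, 0]

```text
clock: 18.8
tcp_pos: [0.5378, 0.1801, 0.2021]
orientation: [-1.876, 0.123, 2.374]
contact_force: [-1.3, 0.4, -1.1]
grip_width: 0.0602
```

```bash
python3 st.py
```

```text
18.8 [0.5378 0.1801 0.2021] [ 0.242  0.597 -0.872  1.65   0.301  1.278 -2.4  ] F [-1.3  0.4 -1.1] w 0.06021519324276039
[[-0.229 -0.138 -0.964]
 [ 0.038 -0.99   0.133]
 [-0.973 -0.006  0.232]]
```

Call:
carry_out:
  targets: [0.06, -0.04, 0.03, 0, 0, 0, 0, 0.06, -0.06, 0.08, 0, 0, 0, 0, 0.06, -0.06, 0.13, 0, 0, 0, 0, 0.06, -0.06, 0.18, 0, 0, 0, 0, 0.06, -0.06, 0.22, 0, 0, 0, 0, 0.06, -0.06, 0.22, 0, 0, 0, 0]

```text
clock: 19.55
tcp_pos: [0.5203, -0.0443, 0.2581]
orientation: [-1.872, 0.131, 2.373]
contact_force: [0.2, 0.8, -0.8]
grip_width: 0.0601
```

Run:
```python
from fit import *
t=r.grab_frame('top');s=r.grab_frame('side');cv2.imwrite('pics/top8.png',t);cv2.imwrite('pics/side8.png',s)
b=np.array([.5097,.1815]);A=np.radians(-7.8)
W=lambda L:np.array([np.r_[rz(A)@np.array(l[:2])+b,l[2]] for l in L])
out=[]
for n,im,(x0,y0,w,h),k in(('top',t,(180,165,60,90),6.6667),('side',s,(150,225,100,100),4)):
    q=cv2.resize(im[y0:y0+h,x0:x0+w],None,fx=k,fy=k,interpolation=cv2.INTER_CUBIC)
    for sg in(1,-1):
        P=W([(sg*.065,.007*np.cos(a),.094+.007*np.sin(a)) for a in np.linspace(0,6.28,25)])
        cv2.polylines(q,[((proj(n,P)-[x0,y0]+.5)*k).round().astype(int)],False,(0,0,255),1)
        P=W([(-.059,sg*.014,.094),(.059,sg*.014,.094)])
        cv2.polylines(q,[((proj(n,P)-[x0,y0]+.5)*k).round().astype(int)],False,(0,255,0),1)
    out.append(cv2.copyMakeBorder(q,0,600-q.shape[0],0,0,cv2.BORDER_CONSTANT))
full=cv2.resize(t,(266,200)); out[1][400:600,:266]=full
cv2.imwrite('pics/c8.png',np.hstack(out))
```

```text
(no output)
```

View pics/c8.png

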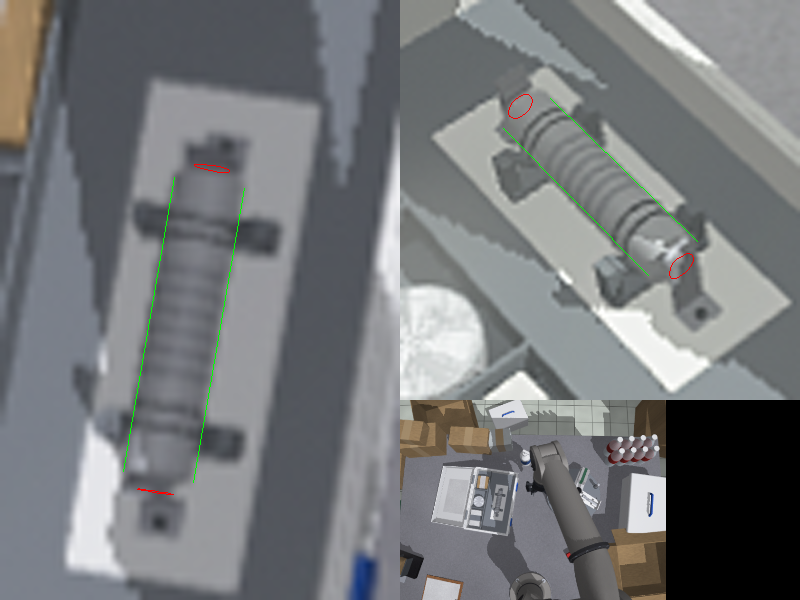

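Run:
```python
from st import *
T=toolR(172.2,0); d=np.array([np.cos(np.radians(-7.8)),np.sin(np.radians(-7.8)),0]); b=np.array([.5099,.1818,0])
A=b-d*.035; p=o['tcp_pos']; up=np.array([0,0,1.])
P=[p*(1-k)+(A+.2*up)*k for k in(.3,.6,.9,1)]+[A+up*z for z in(.16,.13,.118,.112,.110,.108,.108)]
rows(P,[T]*len(P),0.0)
```

```text
19.65 [ 0.5207 -0.0398  0.2588] [ 0.63   0.468 -0.871  1.682  0.268  1.38  -2.015] F [0.5 1.6 0.1] w 0.05982121848288282
[[-0.229 -0.139 -0.963]
 [ 0.039 -0.99   0.133]
 [-0.973 -0.007  0.232]]
[0.0, 0.023, -0.065, 0.018, -0.03, 2.69, 0.08],
[0.0, 0.046, -0.13, 0.036, -0.03, 2.69, 0.08],
[0.0, 0.069, -0.196, 0.054, -0.03, 2.69, 0.08],
[0.0, 0.076, -0.217, 0.06, -0.03, 2.69, 0.08],
[0.0, 0.115, -0.217, 0.051, -0.03, 2.69, 0.08],
[0.0, 0.145, -0.217, 0.044, -0.03, 2.69, 0.08],
[0.0, 0.156, -0.217, 0.041, -0.03, 2.69, 0.08],
[0.0, 0.162, -0.217, 0.04, -0.03, 2.69, 0.08],
[0.0, 0.164, -0.217, 0.039, -0.03, 2.69, 0.08],
[0.0, 0.166, -0.217, 0.039, -0.03, 2.69, 0.08],
[0.0, 0.166, -0.217, 0.039, -0.03, 2.69, 0.08],
```

Call:
carry_out:
  targets: [0, 0.023, -0.065, 0.018, 0, 1.5, 0, 0, 0.046, -0.13, 0.036, 0, 2.69, 0.08, 0, 0.069, -0.19, 0.054, 0, 2.69, 0.08, 0, 0.076, -0.217, 0.06, 0, 2.69, 0.08, 0, 0.076, -0.217, 0.06, 0, 2.69, 0.08, 0, 0.115, -0.217, 0.051, 0, 2.69, 0.08, 0, 0.145, -0.217, 0.044, 0, 2.69, 0.08, 0, 0.156, -0.217, 0.041, 0, 2.69, 0.08, 0, 0.162, -0.217, 0.04, 0, 2.69, 0.08, 0, 0.162, -0.217, 0.04, 0, 2.69, 0.08, 0, 0.162, -0.217, 0.04, 0, 2.69, 0.08]

```text
clock: 21.02
tcp_pos: [0.4758, 0.187, 0.113]
orientation: [-2.151, 0.149, 2.147]
contact_force: [1.1, 0.3, -1.0]
grip_width: 0.0
```

```bash
python3 st.py
```

```text
21.025 [0.4758 0.187  0.113 ] [ 0.187  0.503 -0.854  2.007  0.505  0.853 -2.66 ] F [ 1.1  0.3 -1. ] w 2.854805845990598e-05
[[ 0.002 -0.138 -0.99 ]
 [ 0.    -0.99   0.138]
 [-1.    -0.001 -0.002]]
```

Call:
carry_out:
  targets: [0, 0.002, 0, 0, 0, 0, 0, 0, 0.004, 0, 0, 0, 0, 0, 0, 0.006, 0, 0, 0, 0, 0, 0, 0.008, 0, 0, 0, 0, 0, 0, 0.008, 0, 0, 0, 0, 0]

```text
clock: 21.65
tcp_pos: [0.4761, 0.1871, 0.1074]
orientation: [-2.154, 0.151, 2.147]
contact_force: [-9.2, -5.7, 29.0]
grip_width: 0.0002
```

Call:
carry_out:
  targets: [0, -0.01, 0, 0, 0, 0, 0, 0, -0.02, 0, -0.01, 0, 0, 0, 0, -0.02, 0, -0.04, 0, 0, 0, 0, -0.02, 0, -0.07, 0, 0, 0, 0, -0.02, 0, -0.07, 0, 0, 0, 0, -0.007, 0, -0.07, 0, 0, 0, 0, -0.004, 0, -0.07, 0, 0, 0, 0, -0.002, 0, -0.07, 0, 0, 0, 0, 0, 0, -0.07, 0, 0, 0, 0, 0.002, 0, -0.07, 0, 0, 0, 0, 0.002, 0, -0.07, 0, 0, 0]

```text
clock: 23.02
tcp_pos: [0.5453, 0.1778, 0.1076]
orientation: [-2.156, 0.152, 2.147]
contact_force: [-6.1, -3.9, 17.4]
grip_width: 0.0001
```

Call:
carry_out:
  targets: [0, -0.02, 0, 0, 0, 0, 0, 0, -0.06, 0, 0, 0, 0, 0, 0, -0.11, 0.02, 0, 0, 0, 0, 0, -0.14, 0.07, 0, 0, 0, 0, 0, -0.14, 0.12, 0, 0, 0, 0, 0, -0.14, 0.17, 0, 0, 0, 0, 0, -0.14, 0.2, 0, 0, 0, 0, 0, -0.14, 0.2, 0, 0, 0, 0, 0, -0.14, 0.2, 0, 0, 0, 0]

```text
clock: 24.15
tcp_pos: [0.5174, -0.0188, 0.2489]
orientation: [-2.157, 0.151, 2.146]
contact_force: [-0.1, 0.3, -0.4]
grip_width: 0.0001
```

Run:
```python
from fit import *
s0=cv2.imread('pics/side8.png');s=r.grab_frame('side'); t=r.grab_frame('top'); t0=cv2.imread('pics/top8.png')
# shift of torch region since the last look; clip regions before (closed, empty) vs now
for n,a,b,(x0,y0,w,h) in(('side',s0,s,(150,225,100,100)),('top',t0,t,(180,165,60,90))):
    f=lambda q:cv2.cvtColor(q[y0:y0+h,x0:x0+w],cv2.COLOR_BGR2GRAY).astype(np.float64)
    print(n,cv2.phaseCorrelate(f(a),f(b)),np.abs(f(a)-f(b)).max())
# clip b strap/foot: local match of initial closed clip in the new picture (side view)
i=cv2.imread('pics/side4.png'); tpl=i[288:302,315-100:330-100] if 0 else i[290:308,218:232]
m=cv2.matchTemplate(s[284:314,212:238],tpl,cv2.TM_CCOEFF_NORMED); print('clip b match',cv2.minMaxLoc(m)[1],cv2.minMaxLoc(m)[3],'expect (6,6)')
print(r.get_obs()['contact_force'],r.get_obs()['tcp_pos'])
```

```text
side ((-0.035030737205509865, -0.05610542906920557), 0.7682565349072966) 108.0
top ((0.040822428502263364, -0.335999713306137), 0.5571579867830746) 81.0
clip b match 0.9997565150260925 (6, 6) expect (6,6)
[-0.1247611   0.10507831  0.3962216 ] [ 0.51742188 -0.01819125  0.24864233]
```

Run:
```python
from h import *
s=r.grab_frame('side')
for f in('side0','side4','side2'):
    i=cv2.imread(f'pics/{f}.png')
    for nm,(x,y,w,h) in {'a lip':(174,240,9,7),'b lip':(217,284,9,7)}.items():
        m=cv2.matchTemplate(s[y-5:y+h+5,x-5:x+w+5],i[y:y+h,x:x+w],cv2.TM_CCOEFF_NORMED);_,v,_,l=cv2.minMaxLoc(m);print(f,nm,round(v,3),l[0]-5,l[1]-5)
```

```text
side0 a lip 0.396 5 -1
side0 b lip 0.498 -3 -3
side4 a lip 0.688 0 0
side4 b lip 0.846 0 0
side2 a lip 0.483 5 -1
side2 b lip 0.802 0 0
```

```bash
python3 -c "
from bench import r
print(r.hand_in())"
```

```text
the job is handed in; nothing more can be done
None
```

The torch is in its bed in the first-aid case and released, and I handed the job in at about 24 s of the 67 s allowed. No verdict was reported.

I turned the carousel about 123° by pushing post 3 until the torch's ramp faced the robot. My first approach to grasp the torch stopped about 12 mm short, because two joints reached their limits. I backed out and came in again with less tilt, gripped it across the middle, levelled it over the bed and pressed it straight down.

**Height:** pressing lightly with the closed fingers near each end met the torch's top at about 107.5 mm, against the 108 mm expected when it is home. Both ends agreed within 0.2 mm.

**Position:** in the overlay pictures the torch lay along the bed line. It did not shift visibly in the side picture after those presses.

**Clips:** both lips looked unmoved from their closed positions, and clip b's strap and foot matched almost exactly. The lip matches against the picture taken just before pressing were only fair (0.69 for clip a, 0.85 for clip b). Those against the older pictures were mostly poorer and disagreed: clip a both times, clip b against the first one. I think shadows and things partly in the way explain that. Clip a is therefore judged mainly from the torch being fully down.

**Other goods:** they looked in place in the small overview picture, but I did not measure them. The arm was clear of everything at hand-in.

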